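# Close the flap of the parts case and tuck it under its lip

### The arm

A 7-joint arm with a two-finger parallel gripper is mounted at the origin on the work surface. World frame = base frame: x ahead of the robot, y to its left, z up, the work surface at z = 0. Lengths are in m, angles in rad, forces in N, time in s.
With the tool pointing down it reaches from about 0.425 to 0.825 m from the base axis. Payload 3.6 kg.
Tool frame: the origin (TCP) lies midway between the tips of the shut fingers; the grasp point (between the pads) lies 19 mm behind it; z points along the fingers, y is the line along which they close (so a half turn about z gives the same grasp; the last joint's range is limited). The gripper opens to 85 mm and grips with 20 to 120 N. Pads are 22 mm wide; open, the fingers measure 114 mm over their backs; the gripper's body (76 mm by 85 mm) begins 54 mm behind the grasp point. The pads swing forward as they close: fully open they stand 13 mm farther back than shut.
Start: joints at [-1.28, 0.615, -0.013, 1.423, 0.008, 1.103, -0.04], TCP at [0.203, 0.617, 0.231] pointing down, gripper open.
Joint ranges: [-3.12, 3.12], [-0.3, 2.06], [-1.34, 1.32], [0.26, 2.42], [-1.36, 4.5], [0.01, 1.98], [-2.84, 2.84]. Speed limits (rad/s): [2.79, 2.79, 3.14, 3.14, 3.14, 3.14, 3.14].

### API

Orientations are given as a unit quaternion [w, x, y, z].
In Python, from workcell import * gives the robot as it stands.
- The arm moves only by the shell command python3 -m jog 'ROWS' [FORCE]. ROWS is JSON, a list of rows, each a list of 5 numbers: the shift along the world's x, y, z in units of 0.25 m (1.0 is 0.25 m), then the turn about the world's z in units of 180 degrees (1.0 is 180 degrees), then the opening, from 0 (shut) to 1 (fully open). A call has exactly 8 rows; each row is the pose to reach, as a shift and turn from the pose commanded when the call began, turning the shorter way round; what a row does not reach only later rows make up. A row lasts 1/12 s, in which the tool goes at most 41.7 mm and 7.16 degrees, less where a joint would pass 70% of its speed; a pose out of reach is approached as far as the arm can. A call with a number of a shift or a turn outside -1 to 1 is refused whole. A call with a gripper value outside its range is refused whole. The fingers move at their own pace and stop on an object; FORCE is the grip in N (left out, the last holds). Time passes only in rows, so rows that repeat a pose let the fingers close, or fill a call up. It gives the time, the measured TCP pose, the force, the opening and the grip force at its end, in the units of the state.
- observe(): the state, without advancing time (a new reading comes with each control period).
- camera(name): name is "scene" or "top" or "wrist"; returns a dict with "img" (420x560x3 uint8, red, green, blue), "fx", "fy", "cx", "cy" (pixels), "k1" (the pictures are not rectified: a ray, as slopes to the right and down, at radius r is drawn at 1 + k1 r^2 times it, then the intrinsics apply), "extrinsics" (4x4, takes a point from world to camera coordinates). Camera axes: x right, y down, z forward; pixel columns grow to the right and rows downward; lengths in m; the calibration is good to about 2 mm. A picture is of the moment at which its call begins. There is no depth.
- finish_job(): hands the job in; it is judged then, once.
The state is a dict: "t": time; "q": joint angles; "dq": joint speeds; "tau": joint torques, N m; "tcp_pos": TCP position; "ee_rot": TCP orientation; "ft_force": force on the tool from outside, world axes, zero at the start; "torque": the same for the moment, N m; "finger_gap": finger opening in m; "grasp_force": force on a finger pad.
Only numpy, scipy, OpenCV 4.12 (cv2) and the standard library are available. Lean on these libraries where they do the work, as an engineer would, in place of code of your own. Each camera call takes 0.05 s, during which the arm holds its last target. There are 200 camera calls.

### The job

Close the parts case without gripping anything: with closed or open fingertips push the standing flap over until it lies flat, then keep it pressed down and push it along so that its free edge is tucked well under the retaining lip and the flap stays shut by itself. Do not pinch the flap, and leave the loose things around the case where they are. Finish with the robot clear of everything.

Things in the scene. Friction and masses are not known exactly. Their poses are not given: they have to be found in the camera images.
- case: Open blue plastic parts case fixed to the bench, 140 mm along its x, 160 mm along its y, walls 6 mm, rim 60 mm above the bench. Origin: centre of its underside; +x points from the hinge side to the lip side (roughly away from the robot), z up. On the hinge side, at the two ends of the hinge pin (y = +-76 mm), slotted ears rise to 74 mm above the bench.
- flap (a joint): Angle of the grey flap (rad): 0 flat over the case, 1.57 upright, 2.0 its stop, leaning away from the lip. A light spring (0.055 N m per rad, rest at 1.65) lifts it again if let go untucked; about 2 N at mid-length holds it flat. The plate is 124 mm wide, 4 mm thick (hinge axis at half its thickness) and reaches 98 mm from the axis to its free edge.
- flap_slide (a joint): How far the flap with its hinge pin is slid along the case's +x in the slots (m): 0 fully back, 0.022 fully home with the free edge 15 mm under the lip. The free edge passes in front of the lip only below 0.007; it begins to go under at 0.007. Friction of about 3 N holds it where it is left.
- flap_hinge (a point): Centre of the hinge pin, on the hinge axis (parallel to the case's y), 64 mm above the bench. With the slide at 0 it is at x = -55 mm in the case frame.
- flap_edge (a point): Middle of the flap's free edge, at half its thickness, 98 mm from the hinge axis.
- flap_step (a point): Foot of the raised step on the flap's outer face (top when flat), 62 mm from the hinge axis: a ledge 100 mm long, 8 mm high, its upright face towards the hinge; beyond it a slope runs down, ending 80 mm from the hinge. A fingertip on the flat part between hinge and step can push the flap towards the lip against this face.
- lip_edge (a point): Middle of the lower front edge of the fixed retaining lip, a ledge 130 mm long, 5 mm thick, over the rim farthest from the hinge, overhanging 19 mm from its upright towards the hinge. This edge is at x = 50 mm in the case frame, 69.5 mm above the bench, 3.5 mm above the top of the flat flap. Axes as the case's.
- driver: Screwdriver, 170 mm long, lying to the left of the case. Bystander. Origin under its centre.
- hook_a: Black moulded hook, about 60 x 40 mm and 9 mm thick, lying to the right of the case. Bystander.
- hook_b: Another such black hook, farther to the right. Bystander.
- jar: Small jar, 40 mm across, 65 mm high, standing on the robot's side of the case. Bystander.
- bush: Steel bush, 52 mm across, 22 mm high, beyond the case. Bystander.
- pin_cup: White plastic cup, 60 mm across, 50 mm high, beyond the case. Bystander.
- block: Aluminium block 50 x 35 x 30 mm, on the robot's side of the case, to the right. Bystander.
Things that resemble listed ones, but are neither listed nor needed, are in the scene too. What is meant by the case is not orange, and is the larger of those in its own colour.

How it is judged:
On the way, in this order (a step that is already met when the one before it is completed fails the run):
1. the flap is folded over flat, not yet under the lip (value of joint flap below 0.1 rad and value of joint flap_slide below 0.012 m).
2. its edge is tucked under the lip (value of joint flap below 0.06 rad and value of joint flap_slide above 0.014 m), for 0.2 s.
At the end, for the whole second after the job is handed in: The flap lies flat (within 0.06 rad) and is slid at least 14 mm along, so that its edge is at least 6 mm under the lip, and it stays there by itself (all of step 2 and x of flap_edge in the frame of lip_edge above 0.006 m and z of flap_edge in the frame of lip_edge below 0.001 m); the robot touches nothing.
It fails at once if the flap is pinched (fingers press on its outer and its inner face at once) (contact force between the fingers and flap_c0 above 1 N and contact force between the fingers and flap_c1 above 1 N).
It fails at once if a loose thing beside the case is moved more than 30 mm (distance of any of driver, hook_a, hook_b, jar, bush, pin_cup, block from where it was at the start of the episode above 0.03 m).
It fails at once if a loose thing beside the case is lifted (height (world z) of any of driver, hook_a, hook_b, jar, bush, pin_cup, block above 0.015 m).
It also fails if it takes over 35 s, if anything falls off the work surface, if the arm or the gripper's body presses on something with over 40 N, if the wrist force passes 120 N, or if a joint passes its speed limit or range.

## Working session

There is one attempt and no reset: what is moved stays moved. The work goes in short steps, Python scripts to look and compute and a shell command to move; the robot and the scene stay as the last step left them, time stands still between calls to the robot, and variables do not carry over. Pictures are saved under pics/ and viewed, at most 10 in all, crops included, and the job is handed in when it is done.

```bash
mkdir -p pics; cat > h.py <<'E'
from workcell import *
import numpy as np, cv2, json
def snap(n,f):
    c=camera(n); cv2.imwrite('pics/'+f+'.png',c['img'][:,:,::-1])
    np.savez('pics/'+f+'.npz',**c); return c
def ray(c,u,v):
    K=np.array([[c['fx'],0,c['cx']],[0,c['fy'],c['cy']],[0,0,1.]])
    p=cv2.undistortPoints(np.array([[[u,v]]],float),K,np.array([float(c['k1']),0,0,0]))[0,0]
    # model: r_d=r(1+k1 r^2), same as OpenCV
    E=c['extrinsics']; R=E[:3,:3]; o=-R.T@E[:3,3]; d=R.T@np.array([p[0],p[1],1]); return o,d
def atz(c,u,v,z):
    o,d=ray(c,u,v); return o+d*(z-o[2])/d[2]
def proj(c,P):
    E=c['extrinsics']; q=E[:3,:3]@np.array(P)+E[:3,3]; x,y=q[:2]/q[2]; s=1+c['k1']*(x*x+y*y)
    return c['fx']*x*s+c['cx'],c['fy']*y*s+c['cy']
E
python3 - <<'E'
from h import *
for n in('scene','top'):
    c=snap(n,n+'0'); E=c['extrinsics']; print(n,-E[:3,:3].T@E[:3,3],E[2,:3])
s=observe(); print(s['t'],s['tcp_pos'],s['ee_rot'],s['finger_gap'])
E
```

```text
scene [ 0.89264794 -0.51415088  0.96610767] [-0.29331493  0.52071742 -0.80176039]
top [0.4348545  0.05619125 1.3789453 ] [ 0.11630172 -0.01426009 -0.99311155]
0.1 [0.20286712 0.61680452 0.23022462] [-1.71008484e-04  1.58166617e-01  9.87411733e-01 -1.16647850e-03] 0.08538417057977192
```

View pics/scene0.png

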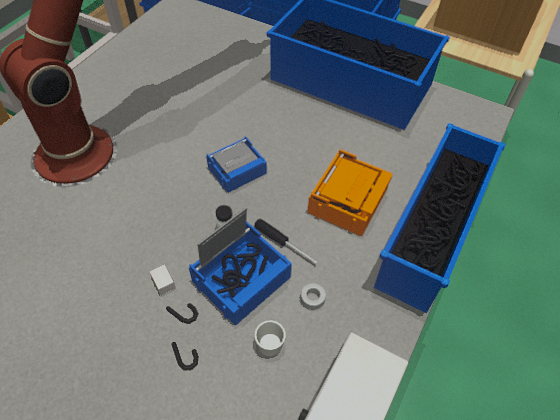

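View pics/top0.png

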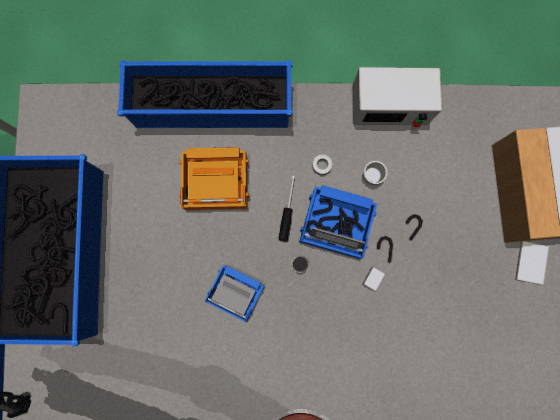

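The case is the blue one at (338,222) in the top view, with an upright flap towards the robot. The smaller blue and the orange ones are decoys. I'll enlarge both views.

```bash
python3 - <<'E'
from h import *
a=cv2.imread('pics/top0.png')[160:300,270:450]; cv2.imwrite('pics/topc.png',cv2.resize(a,None,fx=4,fy=4,interpolation=cv2.INTER_CUBIC))
a=cv2.imread('pics/scene0.png')[195:330,180:330]; cv2.imwrite('pics/scenec.png',cv2.resize(a,None,fx=4,fy=4,interpolation=cv2.INTER_CUBIC))
E
```

```text
(no output)
```

View pics/topc.png

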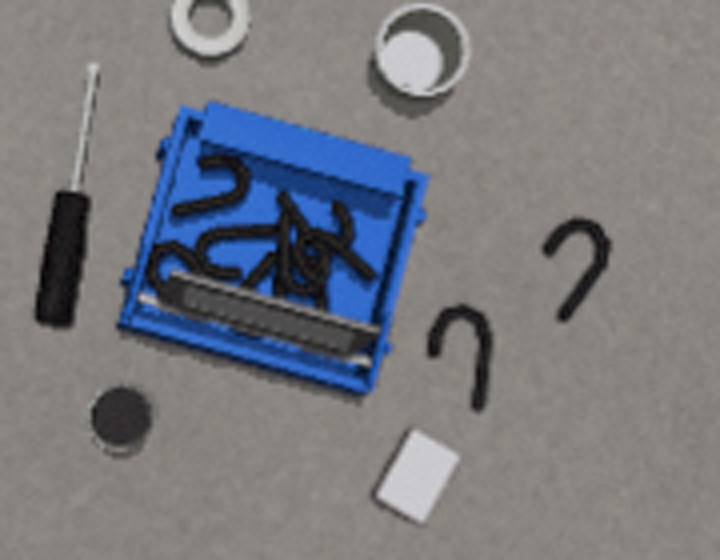

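View pics/scenec.png

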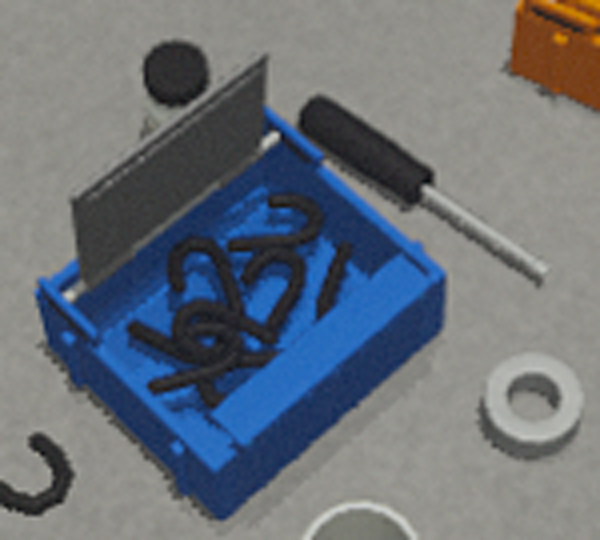

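```bash
cat > fit.py <<'E'
from h import *
from scipy.optimize import least_squares
T=dict(np.load('pics/top0.npz')); S=dict(np.load('pics/scene0.npz'))
f=lambda u,v,o:((u+.5)/4-.5+o[0],(v+.5)/4-.5+o[1])
tp=[((428,175),(70,-80,60)),((120,325),(-70,80,60)),((370,395),(-70,-80,60)),((182,107),(70,80,60)),((207,102),(69,65,74.5)),((412,160),(69,-65,74.5))]
sp=[((445,270),(70,80,60)),((220,475),(70,-80,60))]
D=[(T,f(*a,(270,160)),b) for a,b in tp]+[(S,f(*a,(180,195)),b) for a,b in sp]
def W(p,b):
    c,s=np.cos(p[2]),np.sin(p[2]); x,y,z=np.array(b)/1000; return np.array([p[0]+c*x-s*y,p[1]+s*x+c*y,z])
res=lambda p:np.concatenate([np.subtract(proj(c,W(p,b)),a) for c,a,b in D])
if __name__=='__main__':
    r=least_squares(res,[.6,0,-.2],loss='soft_l1'); p=r.x; print(p,np.degrees(p[2])); print(res(p).reshape(-1,2).round(1))
    np.save('p.npy',p)
    for n,b in dict(hinge=(-55,0,64),flaptopL=(-55,62,162),flaptopR=(-55,-62,162),pinL=(-55,76,64),lipR=(50,-65,69.5)).items():
        t=np.array(proj(T,W(p,b)));s=np.array(proj(S,W(p,b))); print(n,W(p,b).round(3),(4*(t-[270,160])).round(),(4*(s-[180,195])).round())
    for n,q in dict(jar=(121,415,65),block=(417,475,30),drv=(60,260,12),hookA=(460,355,9)).items(): print(n,atz(T,*f(q[0],q[1],(270,160)),q[2]/1000).round(3))
E
python3 fit.py
```

```text
[ 0.56905458 -0.09409747 -0.26766977] -15.336347906812689
[[ 0.4 -0.5]
 [ 0.3 -0.6]
 [ 0.9 -0.8]
 [-0.5 -0.5]
 [-0.5  1.7]
 [-0.5  1.2]
 [ 0.5  0.3]
 [-0.9 -0.5]]
hinge [ 0.516 -0.08   0.064] [253. 332.] [168. 212.]
flaptopL [ 0.532 -0.02   0.162] [165. 292.] [246.  33.]
flaptopR [ 0.5   -0.139  0.162] [376. 350.] [ 52. 180.]
pinL [ 0.536 -0.006  0.064] [133. 299.] [275. 128.]
lipR [ 0.6  -0.17  0.07] [399. 194.] [209. 416.]
jar [0.466 0.002 0.065]
block [ 0.43  -0.184  0.03 ]
drv [0.566 0.038 0.012]
hookA [ 0.506 -0.216  0.009]
```

Pose of the case: (0.569, −0.094), yaw −15.3°, residuals about 1 px, so the hinge is at (0.516, −0.080). The flap edge shows about 15 mm lipward of vertical. The plan is to go behind the flap with shut fingers, then follow the flap's arc.

```bash
python3 -m jog '[[0.76,-1,0,0.016,0],[0.76,-1,0,0.016,0],[0.76,-1,0,0.016,0],[0.76,-1,0,0.016,0],[0.76,-1,0,0.016,0],[0.76,-1,0,0.016,0],[0.76,-1,0,0.016,0],[0.76,-1,0,0.016,0]]' 20
python3 -m jog '[[0.15,-1,0,0,0],[0.15,-1,0,0,0],[0.15,-1,0,0,0],[0.15,-1,0,0,0],[0.15,-1,0,0,0],[0.15,-1,0,0,0],[0.15,-1,0,0,0],[0.15,-1,0,0,0]]'; python3 -c "
from h import *
print(observe()['ee_rot'])"
```

```text
t: 0.77
tcp_pos: [0.3967, 0.3615, 0.2311]
ee_rot: [0.001, 0.137, 0.991, -0.002]
ft_force: [0.3, -0.1, -0.7]
finger_gap: -0.0
grasp_force: 0.0
t: 1.43
tcp_pos: [0.4308, 0.114, 0.2312]
ee_rot: [-0.0, 0.137, 0.991, -0.001]
ft_force: [-0.0, 0.5, -0.6]
finger_gap: 0.0001
grasp_force: 0.0
[-1.48168838e-04  1.37110497e-01  9.90555526e-01 -6.62848206e-04]
```

```bash
python3 -m jog '[[0.172,-0.732,0,0,0],[0.172,-0.732,0,0,0],[0.172,-0.732,0,0,0],[0.172,-0.732,0,0,0],[0.172,-0.732,0,0,0],[0.172,-0.732,0,0,0],[0.172,-0.732,-0.12,0,0],[0.172,-0.732,-0.24,0,0]]'
python3 -m jog '[[0,0,-0.1,0,0],[0,0,-0.2,0,0],[0,0,-0.225,0,0],[0,0,-0.225,0,0],[0,0,-0.225,0,0],[0,0,-0.225,0,0],[0,0,-0.225,0,0],[0,0,-0.225,0,0]]'
python3 - <<'E'
from h import *
from fit import W
c=snap('scene','s1'); t=snap('top','t1')
a=c['img'][170:330,170:330,::-1]; b=t['img'][150:310,260:420,::-1]
cv2.imwrite('pics/m1.png',cv2.resize(np.hstack([a,b]),None,fx=2.5,fy=2.5,interpolation=cv2.INTER_CUBIC))
p=np.load('p.npy'); d=W(p,(1000,0,0))[:2]-p[:2]; print('dir',d, 'TCP from hinge', (observe()['tcp_pos']-W(p,(-55,0,64)))@np.array([[d[0],-d[1],0],[d[1],d[0],0],[0,0,1]]))
for q in (c,t): print(proj(q,observe()['tcp_pos']))
E
```

```text
t: 2.1
tcp_pos: [0.4756, -0.0637, 0.1717]
ee_rot: [0.003, 0.132, 0.991, 0.001]
ft_force: [-0.7, 0.5, -0.4]
finger_gap: 0.0
grasp_force: 0.0
t: 2.77
tcp_pos: [0.4744, -0.0655, 0.1163]
ee_rot: [0.001, 0.133, 0.991, 0.0]
ft_force: [-0.1, 0.1, -0.3]
finger_gap: 0.0005
grasp_force: 0.0
dir [ 0.96438983 -0.2644849 ] TCP from hinge [-0.04414607  0.0023694   0.05187767]
(np.float64(206.72070613563693), np.float64(220.88419670036564))
(np.float64(329.69231279563064), np.float64(259.53554966326016))
```

View pics/m1.png

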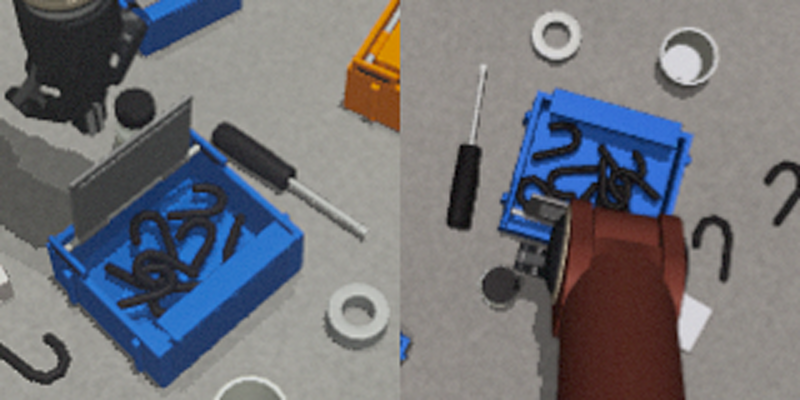

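```bash
python3 -m jog '[[0.039,-0.011,-0.004,0,0],[0.077,-0.021,-0.016,0,0],[0.116,-0.032,-0.028,0,0],[0.147,-0.04,-0.036,0,0],[0.181,-0.05,-0.044,0,0],[0.205,-0.056,-0.056,0,0],[0.226,-0.062,-0.07,0,0],[0.243,-0.067,-0.086,0,0]]'
python3 - <<'E'
from h import *
from fit import W
p=np.load('p.npy'); d=W(p,(1000,0,0))[:2]-p[:2]; print('TCP from hinge', (observe()['tcp_pos']-W(p,(-55,0,64)))@np.array([[d[0],-d[1],0],[d[1],d[0],0],[0,0,1]]))
c=snap('scene','s2')
a=c['img'][170:330,150:330,::-1]
cv2.imwrite('pics/m2.png',cv2.resize(a,None,fx=3.5,fy=3.5,interpolation=cv2.INTER_CUBIC))
E
```

```text
t: 3.53
tcp_pos: [0.5351, -0.0826, 0.0933]
ee_rot: [0.0, 0.133, 0.991, -0.0]
ft_force: [-1.2, 0.9, 1.7]
finger_gap: 0.0
grasp_force: 0.8
TCP from hinge [0.01923407 0.00214275 0.02930968]
```

View pics/m2.png

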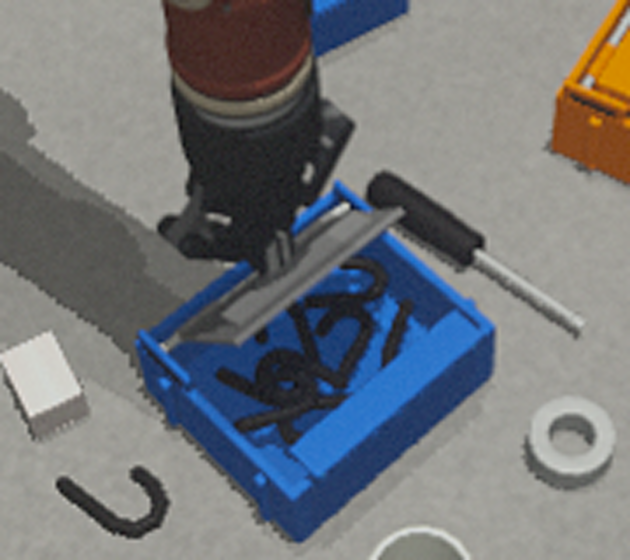

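```bash
python3 -m jog '[[0.012,-0.003,-0.013,0,0],[0.021,-0.006,-0.026,0,0],[0.034,-0.009,-0.052,0,0],[0.042,-0.012,-0.08,0,0],[0.045,-0.012,-0.097,0,0],[0.046,-0.013,-0.107,0,0],[0.046,-0.013,-0.112,0,0],[0.046,-0.013,-0.112,0,0]]'
python3 - <<'E'
from h import *
from fit import W
p=np.load('p.npy'); d=W(p,(1000,0,0))[:2]-p[:2]; print('TCP from hinge', (observe()['tcp_pos']-W(p,(-55,0,64)))@np.array([[d[0],-d[1],0],[d[1],d[0],0],[0,0,1]]))
c=snap('scene','s3')
a=c['img'][170:330,150:330,::-1]
cv2.imwrite('pics/m3.png',cv2.resize(a,None,fx=3.5,fy=3.5,interpolation=cv2.INTER_CUBIC))
E
```

```text
t: 4.25
tcp_pos: [0.5468, -0.0857, 0.0661]
ee_rot: [0.001, 0.133, 0.991, -0.0]
ft_force: [2.2, -0.9, 3.6]
finger_gap: -0.0002
grasp_force: 2.0
TCP from hinge [0.03135662 0.00217977 0.00207357]
```

View pics/m3.png

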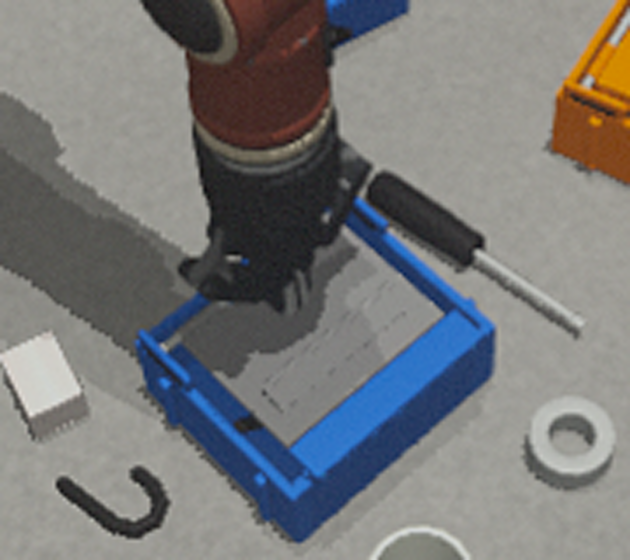

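The flap lies flat (TCP at plate-top height, 0.066). Next I push along with a little more down force.

```bash
python3 -m jog '[[0,0,-0.008,0,0],[0,0,-0.008,0,0],[0.019,-0.005,-0.008,0,0],[0.039,-0.011,-0.008,0,0],[0.058,-0.016,-0.008,0,0],[0.073,-0.02,-0.008,0,0],[0.085,-0.023,-0.008,0,0],[0.096,-0.026,-0.008,0,0]]'
python3 -m jog '[[0.008,-0.002,0,0,0],[0.015,-0.004,0,0,0],[0.023,-0.006,0,0,0],[0.031,-0.008,0,0,0],[0.031,-0.008,0,0,0],[0.031,-0.008,0,0,0],[0.031,-0.008,0,0,0],[0.031,-0.008,0,0,0]]'
cat > q.py <<'E'
from h import *
from fit import W
p=np.load('p.npy'); d=W(p,(1000,0,0))[:2]-p[:2]; M=np.array([[d[0],-d[1],0],[d[1],d[0],0],[0,0,1]]); s=observe(); print('TCP from hinge', (s['tcp_pos']-W(p,(-55,0,64)))@M, 'F',s['ft_force']@M)
E
python3 q.py
```

```text
t: 4.97
tcp_pos: [0.5658, -0.0912, 0.0655]
ee_rot: [-0.005, 0.133, 0.991, 0.001]
ft_force: [-12.1, 2.8, 25.2]
finger_gap: -0.0002
grasp_force: 12.7
t: 5.63
tcp_pos: [0.566, -0.0912, 0.0653]
ee_rot: [-0.013, 0.133, 0.991, 0.001]
ft_force: [-20.3, 5.6, 33.8]
finger_gap: -0.0001
grasp_force: 16.3
TCP from hinge [0.05126347 0.00202429 0.00128107] F [-2.10908737e+01  7.94173900e-03  3.37845258e+01]
```

The finger is against the step (lead at 62 mm) but pressing too hard at 34 N. I'll ease the down force.

```bash
python3 -m jog '[[0,0,0.002,0,0],[0,0,0.004,0,0],[0,0,0.006,0,0],[0,0,0.006,0,0],[0,0,0.006,0,0],[0,0,0.006,0,0],[0,0,0.006,0,0],[0,0,0.006,0,0]]'; python3 q.py
```

```text
t: 6.3
tcp_pos: [0.5705, -0.0922, 0.0656]
ee_rot: [-0.008, 0.133, 0.991, 0.001]
ft_force: [-11.5, 3.3, 18.0]
finger_gap: 0.0001
grasp_force: 9.2
TCP from hinge [0.05590046 0.00220078 0.00158493] F [-11.93277515   0.14710734  18.04543737]
```

```bash
python3 -m jog '[[0.008,-0.002,0.002,0,0],[0.015,-0.004,0.004,0,0],[0.023,-0.006,0.004,0,0],[0.031,-0.008,0.004,0,0],[0.039,-0.011,0.004,0,0],[0.039,-0.011,0.004,0,0],[0.039,-0.011,0.004,0,0],[0.039,-0.011,0.004,0,0]]'; python3 q.py
```

```text
t: 6.97
tcp_pos: [0.5826, -0.0953, 0.0658]
ee_rot: [-0.005, 0.133, 0.991, 0.001]
ft_force: [-6.3, 1.2, 9.3]
finger_gap: -0.0004
grasp_force: 4.8
TCP from hinge [0.06841756 0.00243001 0.00175051] F [-6.40231677 -0.50536568  9.26124241]
```

```bash
python3 -m jog '[[0.006,-0.002,0,0,0],[0.012,-0.003,0,0,0],[0.018,-0.005,0,0,0],[0.022,-0.006,0,0,0],[0.022,-0.006,0,0,0],[0.022,-0.006,0,0,0],[0.022,-0.006,0,0,0],[0.022,-0.006,0,0,0]]'; python3 q.py
```

```text
t: 7.63
tcp_pos: [0.5882, -0.0968, 0.0657]
ee_rot: [-0.005, 0.133, 0.991, 0.001]
ft_force: [-5.4, 2.1, 10.0]
finger_gap: 0.0005
grasp_force: 4.6
TCP from hinge [0.07415337 0.00246633 0.00170199] F [-5.76461583  0.62356872  9.99919193]
```

```bash
python3 -m jog '[[0,0,0.008,0,0],[-0.006,0.002,0.016,0,0],[-0.012,0.003,0.04,0,0],[-0.012,0.003,0.1,0,0],[-0.012,0.003,0.25,0,0],[-0.012,0.003,0.4,0,0],[-0.012,0.003,0.5,0,0],[-0.012,0.003,0.5,0,0]]'
python3 -m jog '[[-0.1,0.1,0.1,0,0],[-0.2,0.2,0.1,0,0],[-0.3,0.35,0.1,0,0],[-0.3,0.5,0.1,0,0],[-0.3,0.6,0.1,0,0],[-0.3,0.7,0.1,0,0],[-0.3,0.7,0.1,0,0],[-0.3,0.7,0.1,0,0]]'
python3 - <<'E'
from h import *
from fit import W
p=np.load('p.npy'); c=snap('scene','s4'); t=snap('top','t4')
a=c['img'][170:330,170:330,::-1]; b=t['img'][150:310,260:420,::-1]
cv2.imwrite('pics/m4.png',cv2.resize(np.hstack([a,b]),None,fx=2.5,fy=2.5,interpolation=cv2.INTER_CUBIC))
for s in(0,14,22): print(s,[(2.5*(np.array(proj(c,W(p,(-55+62+s,y,74))))-170)).round() for y in(-50,50)],[(2.5*(np.array(proj(t,W(p,(-55+62+s,y,74))))-[100,150])).round() for y in(-50,50)])
E
```

```text
t: 8.3
tcp_pos: [0.5941, -0.0986, 0.1978]
ee_rot: [0.007, 0.133, 0.991, -0.0]
ft_force: [1.0, -0.2, 0.3]
finger_gap: 0.0001
grasp_force: 0.0
t: 8.97
tcp_pos: [0.5147, 0.0792, 0.2158]
ee_rot: [0.0, 0.131, 0.991, 0.0]
ft_force: [0.0, -0.6, 0.2]
finger_gap: 0.0
grasp_force: 0.0
0 [array([133., 273.]), array([224., 198.])] [array([650., 184.]), array([551., 157.])]
14 [array([145., 284.]), array([236., 208.])] [array([653., 170.]), array([554., 143.])]
22 [array([152., 291.]), array([243., 214.])] [array([655., 162.]), array([556., 135.])]
```

View pics/m4.png

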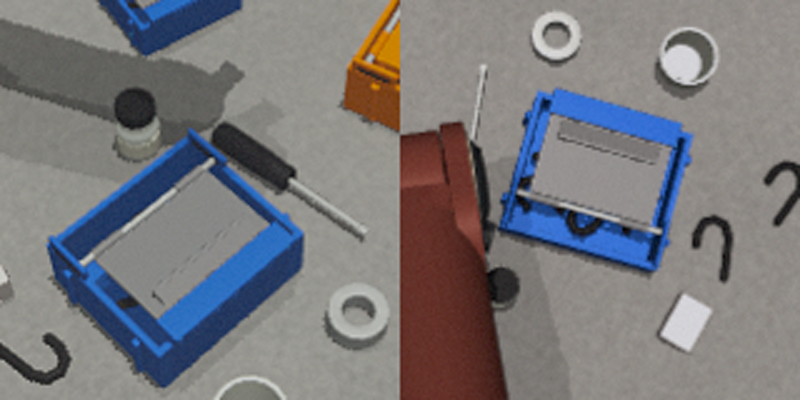

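The flap lies flat with its edge under the lip. The step's foot is at (153,297)–(243,220) in the left half, matching a slide of about 22 mm. The robot is clear and the bystanders are where they were.

```bash
python3 -c "
from workcell import *
print(finish_job())"
```

```text
the job is handed in; nothing more can be done
None
```

The case is shut: the flap was folded flat and slid about 22 mm, measured from the camera image, so its edge sits under the lip. The robot is clear, the bystanders look unmoved, and the job was handed in at about 9 s (no verdict was returned).

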